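# Walk the heel wedge out of a strap clamp and slide the freed bar to its stop

### The job

The grooved bar in the bench fixture is locked by a strap clamp whose wooden wedge is jammed tight under the heel. Work the wedge loose by rocking its post from side to side until it comes free and the strap springs open, without dragging the fixture along the bench, and leave the wedge on the bench clear of the fixture. Then slide the bar along its bed until it is fully home against the end stop, and leave the things lying around the fixture alone.

Things in the scene. Friction and masses are not known exactly. Their poses are not given: they have to be found in the camera images.
- fixture: Clamp fixture: 3.2 kg steel plate 12 mm thick, loose on the bench (slides at 20 to 28 N). Origin at bench height under the strap pivot; fixture axes used below, in mm. Main plate x -80..80, y -65..85. Bar bed along x at y = -70 (plate x -110..140, rails 43 apart, 9 high), open at -x, end stop at +x. The wedge enters under the strap from +y, between guide pins (10 thick, 38 high) at y 55, x +-29.
- strap (a joint): Hinge (rad) of the steel strap, 32 mm wide, along fixture y over x = 0, y -87..73 mm, top 57 mm above the bench, pivot at y 0, height 50. About 0.01 wedged (toe at y -70 down in the bar's groove); 0.215 sprung open: heel (+y) 2 mm above the plate, toe raised 15 mm, 6 mm clear of the bar's top, strap top there up to 77 mm above the bench.
- heel_point (a point): Point on the plate's top (12 mm above the bench) right below the strap's rounded heel nose, fixture x 0, y 55 mm. A spring presses the heel on the wedge with about 40 N (29 N near the end): a straight pull on the wedge drags the whole fixture, but at each sideways swing of the post (10 to 20 N) the squeeze lets the wedge creep out a few mm.
- wedge: Wooden wedge 125 mm long, 40 wide, 0.3 kg, 5 mm thick at the tip, 36 at the tail, with an upright post near the tail. Origin on its flat underside below the post; tip at its y -105 mm, tail end at +20; z up. Lies flat on the plate, y along fixture +y within 0.1 rad, tip 36 mm past the heel point. About 6 to 16 swings of 20 mm to either side bring it off the heel; then the strap springs open.
- wedge_tip (a point): Middle of the thin end of the wedge, on the underside (y = -105 mm of the wedge).
- wedge_post (a point): On the post's axis, 60 mm above the wedge's underside (72 mm above the bench at the start). The post stands free from 31 mm to its top at 82 mm above the underside.
- bar: Aluminium bar 150 mm long (x), 40 wide, 22 high, 0.3 kg; a 40 mm wide, 10 mm deep groove across its top at its x = +25 mm holds the strap's toe until the clamp opens. Origin at the middle of its underside. Lies in the bed (underside 12 mm above the bench), x along fixture x.
- bar_near_end (a point): Centre of the bar's end face at its x = -75 mm, the end to push; about 100 mm on the -x side of the strap's middle at the start.
- bar_far_end (a point): Centre of the bar's other end face, at its x = +75 mm; it has to meet the end stop, about 67 mm further on.
- stop_face (a point): Centre of the end stop's face that looks to -x, at x = 117 mm, y = -70 mm of the fixture, 23 mm above the bench; the stop is 18 mm high above the plate.
- lot_stamp: Bystander: hand stamp with wooden knob, 64 mm high, upright. Origin at the centre of its underside.
- ink_pad: Bystander: flat dark blue ink pad, 58 x 88 x 11 mm. Origin at the centre of its underside.
- black_tape: Bystander: roll of black tape lying flat, 62 mm across, 19 mm high. Origin at the centre of its underside.

How it is judged:
By the outcome, as a careful person would: the job done as asked, in the order asked, and still so for the second after the job is handed in, with the robot touching nothing.
It also fails if it takes over 64 s, if anything falls off the work surface, if the arm or the gripper's body presses on something with over 40 N, if the wrist force passes 120 N, or if a joint passes its speed limit or range.

### The arm

A 7-joint arm with a two-finger parallel gripper is mounted at the origin on a cart in front of the work surface, level with it; the furniture and walls round the work are solid. World frame = base frame: x ahead of the robot, y to its left, z up, the work surface at z = 0. Lengths are in m, angles in rad, forces in N, time in s.
With the tool pointing down it reaches from about 0.4 to 0.85 m from the base axis. Payload 10.4 kg.
Tool frame: the origin (TCP) lies between the finger pads; the fingertips stand 17 mm ahead of it and the grasp point (between the pads) lies 2 mm behind it; z points along the fingers, y is the direction in which the jaws open and shut (so a half turn about z gives the same grasp; the last joint's range is limited). The gripper opens to 85 mm and grips with 20 to 120 N. Pads are 22 mm wide; open, the fingers measure 114 mm over their backs; the gripper's body (76 mm by 85 mm) begins 54 mm behind the grasp point. The pads swing forward as they close: fully open they stand 13 mm farther back than shut.
Start: joints at [-1.332, 0.332, -0.065, 1.46, 0.022, 1.35, -0.088], TCP at [0.162, 0.604, 0.222] pointing down, gripper open.
Joint ranges: [-2.6, 2.6], [-0.5, 2.12], [-1.47, 1.34], [0.16, 2.42], [-1.27, 4.41], [0.06, 2.06], [-2.6, 2.6]. Speed limits (rad/s): [2.22, 2.22, 2.79, 2.79, 3.14, 3.14, 3.14].

### API

Orientations are given as a unit quaternion [x, y, z, w].
In Python, from workcell import manip gives the robot as it stands.
- The arm moves only by the tool jog_arm, never from a script. Its argument "steps" is one flat list of numbers, 5 for each row, row after row: the finger opening in m, from 0 to 0.0854, then the shift along the tool's x, y, z in m, then the turn about the tool's z in rad. In form: [gripper, x, y, z, twist, gripper, x, y, z, twist, ...]. A call has exactly 10 rows; each row is the pose to reach, as a shift and turn from the pose commanded when the call began, along the tool's axes at that moment; what a row does not reach only later rows make up. A row lasts 1/10 s, in which the tool goes at most 50 mm and 8.59 degrees, less where a joint would pass 70% of its speed; a pose out of reach is approached as far as the arm can. A call with a gripper value outside its range is refused whole. The fingers move at their own pace and stop on an object; "grip_force" is the grip in N (left out, the last holds). Time passes only in rows, so rows that repeat a pose let the fingers close, or fill a call up. It gives the time, the measured TCP pose, the force and the opening at its end, in the units of the state.
- manip.get_obs(): the state, without advancing time (a new reading comes with each control period).
- manip.camera(name): name is "side" or "top" or "wrist"; returns (picture, depth): 400x640x3 uint8, red, green, blue; 400x640 float32, m along the optical axis (not along the pixel's ray), 0 where there is no reading.
- manip.calibration(name): a dict with "mtx" (3x3 intrinsics, pixels), "world_to_cam" (4x4, takes a point from world to camera coordinates). Camera axes: x right, y down, z forward; pixel columns grow to the right and rows downward; lengths in m; the calibration is good to about 2 mm. A picture is of the moment at which its call begins: read the wrist's pose just before it. calibration takes no time and is no camera call; for the wrist camera it gives the pose at the moment of the call.
- manip.hand_in(): hands the job in, once; it reports no verdict.
The state is a dict: "clock": time; "joint_pos": joint angles; "joint_velocities": joint speeds; "tau": joint torques, N m; "position": TCP position; "ee_rot": TCP orientation; "ft_force": force on the tool from outside, world axes, zero at the start; "torque": the same for the moment, N m; "grip_width": opening from 0.0 (shut) to 1.0 (fully open).
Only numpy, scipy, OpenCV 4.12 (cv2) and the standard library are available. Lean on these libraries where they do the work, as an engineer would, in place of code of your own. Each camera call takes 0.05 s, during which the arm holds its last target.

## Working session

There is one attempt and no reset: what is moved stays moved. The work goes in short steps, Python scripts to look and compute and a tool call to move; the robot and the scene stay as the last step left them, time stands still between calls to the robot, and variables do not carry over. Pictures are saved under pics/ and viewed, and the job is handed in when it is done.

Besides the shell and the picture viewer there is one more tool, called after "Call:" as name(argument=value, ...) on one line, values as JSON. jog_arm: Moves the arm, as the interface text tells. Its arguments: {"type":"object","properties":{"steps":{"type":"array"},"grip_force":{"type":"number"}},"required":["steps"]}

```bash
mkdir -p pics; ls
python3 - <<'E'
from workcell import manip
import cv2,numpy as np
o=manip.get_obs()
for k,v in o.items(): print(k,np.round(v,3))
for n in ("side","top"):
    im,d=manip.camera(n); c=manip.calibration(n)
    cv2.imwrite(f"pics/{n}0.png",im[...,::-1]); np.save(f"pics/{n}0.npy",d); np.save(f"pics/{n}0im.npy",im)
    print(n,np.round(c["mtx"],1).tolist(),np.round(c["world_to_cam"],3).tolist())
E
```

```text
pics
clock 0.0
joint_pos [-1.332  0.333 -0.065  1.461  0.022  1.35  -0.089]
joint_velocities [-0.001  0.001  0.001 -0.    -0.001  0.    -0.001]
tau [ 1.0000e-03 -6.2546e+01  5.0000e-02 -3.9159e+01  1.6000e-02  1.0000e-02
  0.0000e+00]
position [0.162 0.603 0.221]
ee_rot [ 0.131  0.991 -0.001 -0.   ]
ft_force [-0.744 -0.561 -0.143]
torque [-0.026  0.003 -0.012]
grip_width 1.001
side [[381.5, 0.0, 317.3], [0.0, 381.5, 197.5], [0.0, 0.0, 1.0]] [[1.0, 0.027, 0.015, -0.541], [0.028, -0.589, -0.808, 0.106], [-0.013, 0.808, -0.59, 0.938], [0.0, 0.0, 0.0, 1.0]]
top [[387.0, 0.0, 318.7], [0.0, 387.0, 199.7], [0.0, 0.0, 1.0]] [[0.003, -1.0, -0.009, 0.113], [-0.999, -0.002, -0.032, 0.545], [0.032, 0.009, -0.999, 1.015], [0.0, 0.0, 0.0, 1.0]]
```

View pics/side0.png

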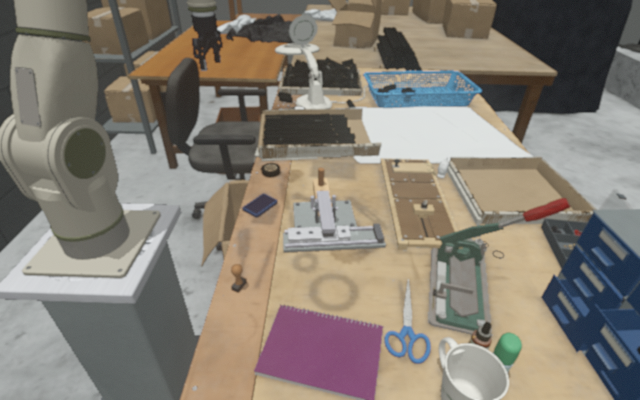

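View pics/top0.png

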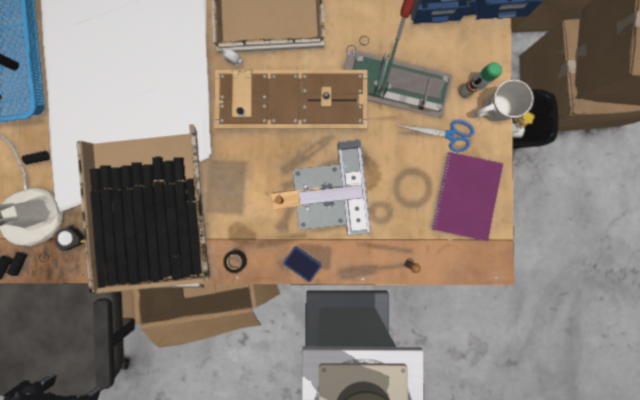

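Run:
```python
import cv2
im=cv2.imread("pics/top0.png")[130:250,260:400]; cv2.imwrite("pics/topz.png",cv2.resize(im,None,fx=5,fy=5,interpolation=cv2.INTER_CUBIC))
im=cv2.imread("pics/side0.png")[155:265,225:400]; cv2.imwrite("pics/sidez.png",cv2.resize(im,None,fx=4.5,fy=4.5,interpolation=cv2.INTER_CUBIC))
```

```text
(no output)
```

View pics/topz.png

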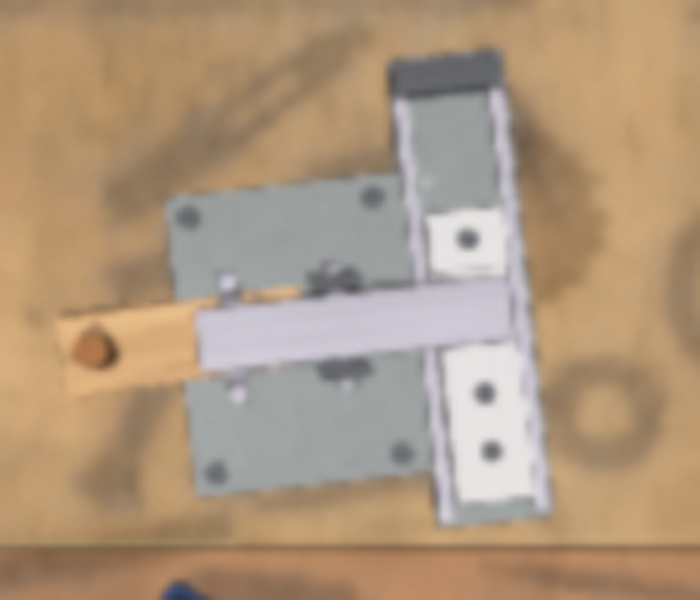

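View pics/sidez.png

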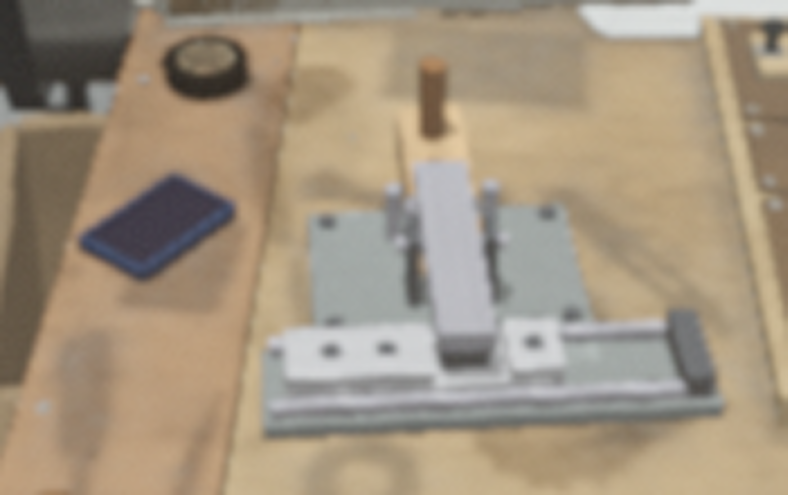

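```bash
cat > h.py <<'E'
import numpy as np, cv2
from workcell import manip
def ray(cal,uv,z):
    K=np.array(cal["mtx"]);T=np.array(cal["world_to_cam"]);R=T[:3,:3];t=T[:3,3]
    c=-R.T@t; d=R.T@np.linalg.inv(K)@np.array([uv[0],uv[1],1.])
    return c+d*(z-c[2])/d[2]
def proj(cal,P):
    K=np.array(cal["mtx"]);T=np.array(cal["world_to_cam"])
    q=K@(T[:3,:3]@np.array(P)+T[:3,3]); return q[:2]/q[2]
def fit2(A,B):  # B = R A + t
    A=np.array(A);B=np.array(B);a=A-A.mean(0);b=B-B.mean(0)
    th=np.arctan2((a[:,0]*b[:,1]-a[:,1]*b[:,0]).sum(),(a*b).sum())
    R=np.array([[np.cos(th),-np.sin(th)],[np.sin(th),np.cos(th)]]);t=B.mean(0)-R@A.mean(0)
    return th,R,t,(A@R.T+t-B)
E
python3 - <<'E'
from h import *
c=manip.calibration("top")
g=lambda u,v,z: ray(c,(260+u/5-.4,130+v/5-.4),z)
pts=[((166,198),.012,(80,85)),((197,495),.012,(-80,85)),((432,472),.012,(-80,-48)),((398,176),.012,(80,-48))]
A=[];B=[]
for p,z,f in pts[:2]: A.append(f);B.append(g(*p,z)[:2]*1000)
# stop face top edge mid at (449,90) z .030 -> (117,-70)
A.append((117,-70));B.append(g(450,90,.030)[:2]*1000)
# bed near end mid
A.append((-110,-70));B.append(g(495,518,.012)[:2]*1000)
th,R,t,res=fit2(A,B);print(th,t,np.round(res,1).tolist())
th2=th
print("bar near end top",(R.T@(g(497,498,.034)[:2]*1000-t)))
print("post top",g(91,345,.094), R.T@(g(91,345,.094)[:2]*1000-t))
cs=manip.calibration("side")
for z in(.094,): print("post top side",ray(cs,(225+433/4.5,155+63/4.5),z))
for P in((0,55,57),(0,0,57),(0,-87,57),(0,124,94),(117,-70,30),(80,85,12),(-80,85,12)):
    w=R@np.array(P[:2])+t; print(P,w,proj(c,[w[0]/1e3,w[1]/1e3,P[2]/1e3]),proj(cs,[w[0]/1e3,w[1]/1e3,P[2]/1e3]))
# bystanders
for n,uv,z in(("tape",(235,261),.019),("pad",(302,263),.011),("stamp",(413,265),.05)): print(n,ray(c,uv,z))
# wedge tail corners z=.048
for p in((58,318),(72,393)): print(R.T@(g(*p,.048)[:2]*1000-t))
E
```

```text
0.11299934881686785 [556.63313343  90.76791429] [[1.3, 0.8], [-0.8, -0.1], [0.9, -0.0], [-1.5, -0.7]]
bar near end top [-96.92723558 -69.77488495]
post top [0.54446317 0.2132644  0.094     ] [  1.720234   123.08751887]
post top side [0.54468602 0.2106815  0.094     ]
(0, 55, 57) [550.43138713 145.41714432] [306.34833022 196.8022782 ] [322.62255758 193.87669825]
(0, 0, 57) [556.63313343  90.76791429] [328.00635658 194.39562891] [324.7136825  206.43326515]
(0, -87, 57) [566.44316848   4.3227686 ] [362.29428379 190.58553954] [328.44075067 228.81317192]
(0, 124, 94) [542.6510145  213.97708744] [277.50253312 199.34470574] [320.504877  168.3458876]
(117, -70, 30) [680.78008169  34.40715456] [349.60753981 147.24346015] [374.56609163 230.48816457]
(80, 85, 12) [626.53840555 184.24653713] [292.49216011 168.70710337] [349.55919501 199.6261136 ]
(-80, 85, 12) [467.55882729 166.20509335] [299.04830394 228.88644369] [292.53011755 201.86760524]
tape [0.38359075 0.33289873 0.019     ]
pad [0.37801219 0.15812046 0.011     ]
stamp [ 0.37920665 -0.12396996  0.05      ]
[ 19.43817061 143.4527056 ]
[-19.38199584 140.42094123]
```

```bash
cat >> h.py <<'E'
from scipy.spatial.transform import Rotation as Ro
def tool(o): return Ro.from_quat(o["ee_rot"]).as_matrix()
def rel(targets):
    o=manip.get_obs();R=tool(o);p=np.array(o["position"])
    for (P,yaw) in targets:
        y=np.arctan2(R[1,1],R[0,1]); d=(yaw-y+np.pi/2)%np.pi-np.pi/2
        print(np.round(R.T@(np.array(P)-p),4),"twist",round(-d,3))
def st():
    o=manip.get_obs();R=tool(o)
    print(round(o["clock"],2),np.round(o["position"],4),"jawyaw",round(np.arctan2(R[1,1],R[0,1]),3),"F",np.round(o["ft_force"],1),"w",np.round(o["grip_width"],3))
E
python3 - <<'E'
from h import *
d=np.load("pics/top0.npy");c=manip.calibration("top")
K=c["mtx"];T=c["world_to_cam"]
v,u=np.mgrid[:400,:640];X=np.stack([(u-K[0][2])/K[0][0]*d,(v-K[1][2])/K[1][1]*d,d],-1)-np.array(T)[:3,3]
W=X@np.array(T)[:3,:3]
m=(d>0)&(W[...,0]>.25)&(W[...,0]<.75)
for y in np.arange(0,.7,.05):
    s=m&(abs(W[...,1]-y)<.03); print(round(y,2),W[s][:,2].max().round(3))
rel([((.5445,.212,.222),.113),((.5445,.212,.150),.113)])
E
```

```text
0.0 0.065
0.05 0.066
0.1 0.068
0.15 0.063
0.2 0.097
0.25 0.093
0.3 0.044
0.35 0.042
0.4 0.063
0.45 0.063
0.5 0.048
0.55 0.049
0.6 0.05
0.65 0.049
[-4.711e-01 -2.789e-01 -1.000e-04] twist 1.196
[-0.4711 -0.2788  0.0719] twist 1.196
```

Low obstacles; fly over at z 0.22.

Call:
jog_arm(steps=[0.085,-0.04,-0.024,0,0.1,0.085,-0.08,-0.048,0,0.2,0.085,-0.12,-0.072,0,0.3,0.085,-0.16,-0.095,0,0.41,0.085,-0.2,-0.118,0,0.51,0.085,-0.24,-0.142,0,0.61,0.085,-0.28,-0.166,0,0.71,0.085,-0.32,-0.19,0,0.81,0.085,-0.36,-0.213,0,0.92,0.085,-0.4,-0.237,0,1.02])

```text
clock: 1.1
position: [0.4877, 0.2697, 0.2221]
ee_rot: [0.6, 0.8, -0.0, -0.0]
ft_force: [0.6, 0.7, -0.2]
grip_width: 0.996
```

Run:
```python
from h import *
st(); rel([((.5445,.212,.15),.113)])
```

```text
1.1 [0.4877 0.2697 0.2221] jawyaw 0.285 F [ 0.6  0.7 -0.2] w 0.996
[-0.0714  0.0383  0.0721] twist 0.172
```

Call:
jog_arm(steps=[0.085,-0.02,0.01,0.01,0.05,0.085,-0.04,0.02,0.03,0.1,0.085,-0.06,0.03,0.05,0.15,0.085,-0.0714,0.0383,0.06,0.172,0.085,-0.0714,0.0383,0.0721,0.172,0.085,-0.0714,0.0383,0.0721,0.172,0.085,-0.0714,0.0383,0.0721,0.172,0.085,-0.0714,0.0383,0.0721,0.172,0.085,-0.0714,0.0383,0.0721,0.172,0.085,-0.0714,0.0383,0.0721,0.172])

```text
clock: 2.1
position: [0.5438, 0.2143, 0.1507]
ee_rot: [0.664, 0.747, 0.0, 0.0]
ft_force: [-0.3, -0.2, 0.2]
grip_width: 0.999
```

Run:
```python
from h import *
st(); c=manip.calibration("wrist"); im,d=manip.camera("wrist"); cv2.imwrite("pics/w1.png",im[...,::-1])
print(proj(c,[.5445,.212,.094]),proj(c,[.5445,.212,.043]))
rel([((.5445,.212,.072),.113)])
```

```text
2.1 [0.5438 0.2143 0.1507] jawyaw 0.118 F [-0.3 -0.2  0.2] w 0.999
[317.519487   214.78125272] [317.58864336 193.85518526]
[-0.0022  0.0004  0.0785] twist 0.005
```

View pics/w1.png

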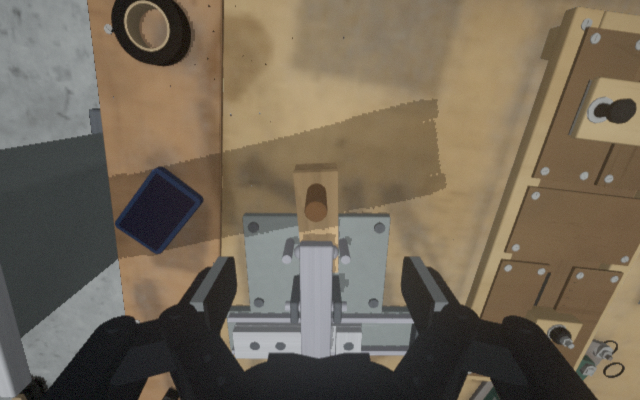

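Call:
jog_arm(steps=[0.085,-0.002,0,0.03,0,0.085,-0.002,0,0.06,0,0.085,-0.002,0,0.079,0,0.085,-0.002,0,0.079,0,0.04,-0.002,0,0.079,0,0.0,-0.002,0,0.079,0,0.0,-0.002,0,0.079,0,0.0,-0.002,0,0.079,0,0.0,-0.002,0,0.079,0,0.0,-0.002,0,0.079,0], grip_force=20)

```text
clock: 3.15
position: [0.5438, 0.2121, 0.0718]
ee_rot: [0.664, 0.747, 0.0, -0.0]
ft_force: [-2.9, -0.2, 5.6]
grip_width: 0.199
```

Run:
```python
from h import *
st()
```

```text
3.15 [0.5438 0.2121 0.0718] jawyaw 0.117 F [-2.9 -0.2  5.6] w 0.199
```

Call:
jog_arm(steps=[0,0,0.006,0,0.087,0,-0.001,0.012,0,0.17,0,-0.002,0.017,0,0.24,0,-0.002,0.02,0,0.28,0,-0.002,0.02,0,0.28,0,-0.001,0.016,0,0.22,0,0,0.012,0,0.17,0,0.001,0.006,0,0.08,0,0.002,0,0,0,0,0.002,0,0,0])

```text
clock: 4.15
position: [0.5441, 0.2156, 0.0719]
ee_rot: [0.663, 0.749, 0.002, -0.0]
ft_force: [1.6, 4.9, -0.8]
grip_width: 0.198
```

Run:
```python
from h import *
st();im,d=manip.camera("top");cv2.imwrite("pics/t2.png",cv2.resize(im[130:250,260:400,::-1],None,fx=5,fy=5,interpolation=cv2.INTER_CUBIC))
```

```text
4.15 [0.5441 0.2156 0.0719] jawyaw 0.121 F [ 1.6  4.9 -0.8] w 0.198
```

View pics/t2.png

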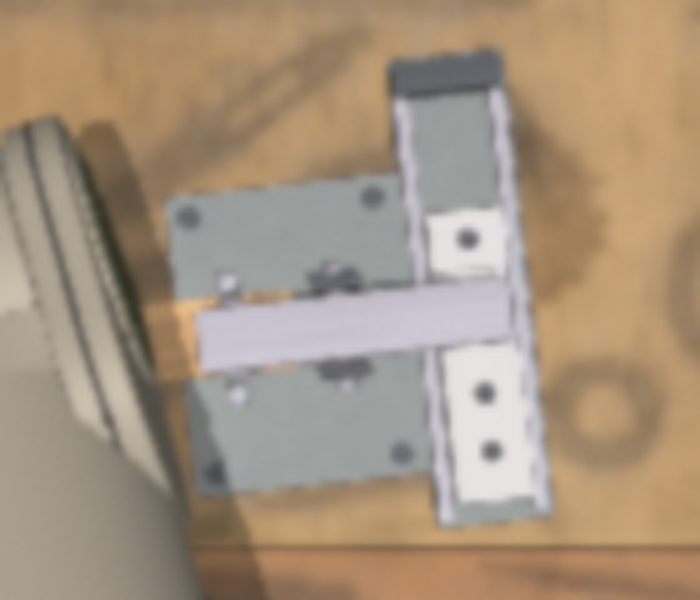

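Call:
jog_arm(steps=[0,0.001,-0.006,0,-0.087,0,0.001,-0.012,0,-0.17,0,0,-0.017,0,-0.24,0,0,-0.02,0,-0.28,0,0,-0.02,0,-0.28,0,0.001,-0.016,0,-0.22,0,0.002,-0.012,0,-0.17,0,0.003,-0.006,0,-0.08,0,0.004,0,0,0,0,0.004,0,0,0])

```text
clock: 5.2
position: [0.5432, 0.2186, 0.0717]
ee_rot: [0.665, 0.746, 0.0, -0.001]
ft_force: [-3.5, 2.0, 5.9]
grip_width: 0.199
```

Call:
jog_arm(steps=[0,0.001,0.006,0,0.087,0,0.001,0.012,0,0.17,0,0,0.017,0,0.24,0,0,0.02,0,0.28,0,0,0.02,0,0.28,0,0.001,0.016,0,0.22,0,0.002,0.012,0,0.17,0,0.003,0.006,0,0.08,0,0.004,0,0,0,0,0.004,0,0,0])

```text
clock: 6.2
position: [0.5431, 0.2225, 0.0718]
ee_rot: [0.664, 0.748, 0.001, -0.0]
ft_force: [-0.8, 2.5, 2.6]
grip_width: 0.195
```

Run:
```python
from h import *
st();im,d=manip.camera("top");cv2.imwrite("pics/t3.png",cv2.resize(im[130:250,260:400,::-1],None,fx=5,fy=5,interpolation=cv2.INTER_CUBIC))
```

```text
6.2 [0.5431 0.2225 0.0718] jawyaw 0.119 F [-0.8  2.5  2.6] w 0.195
```

View pics/t3.png

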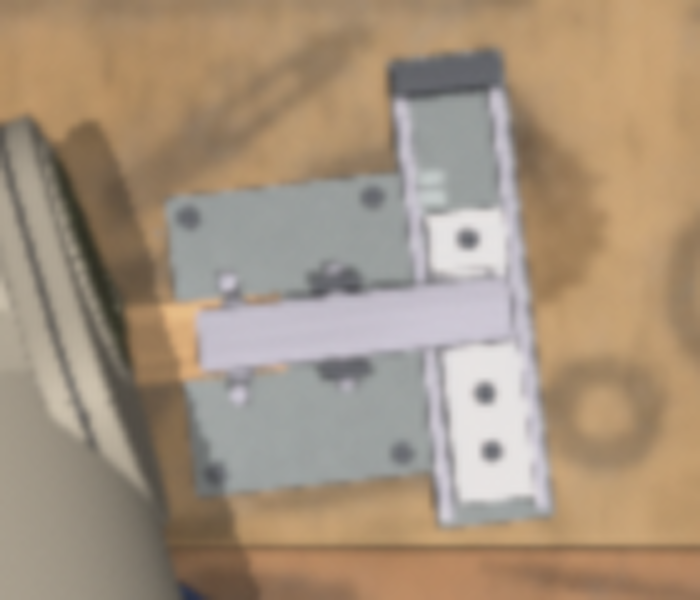

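Call:
jog_arm(steps=[0,0.001,-0.006,0,-0.08,0,0.001,-0.012,0,-0.15,0,0.001,-0.017,0,-0.21,0,0.001,-0.02,0,-0.25,0,0.001,-0.02,0,-0.25,0,0.002,-0.016,0,-0.2,0,0.003,-0.012,0,-0.15,0,0.004,-0.006,0,-0.075,0,0.005,0,0,0,0,0.005,0,0,0])

```text
clock: 7.25
position: [0.5425, 0.2265, 0.0716]
ee_rot: [0.667, 0.745, -0.0, -0.0]
ft_force: [-3.9, -0.3, 9.9]
grip_width: 0.195
```

Call:
jog_arm(steps=[0,0.001,0.006,0,0.08,0,0.001,0.012,0,0.15,0,0.001,0.017,0,0.21,0,0.001,0.02,0,0.25,0,0.001,0.02,0,0.25,0,0.002,0.016,0,0.2,0,0.003,0.012,0,0.15,0,0.004,0.006,0,0.075,0,0.005,0,0,0,0,0.005,0,0,0])

```text
clock: 8.25
position: [0.5424, 0.2307, 0.0717]
ee_rot: [0.665, 0.747, 0.0, 0.001]
ft_force: [1.3, -2.3, 4.5]
grip_width: 0.197
```

Run:
```python
from h import *
st();im,d=manip.camera("top");cv2.imwrite("pics/t4.png",cv2.resize(im[130:250,260:400,::-1],None,fx=5,fy=5,interpolation=cv2.INTER_CUBIC))
```

```text
8.25 [0.5424 0.2307 0.0717] jawyaw 0.115 F [ 1.3 -2.3  4.5] w 0.197
```

View pics/t4.png

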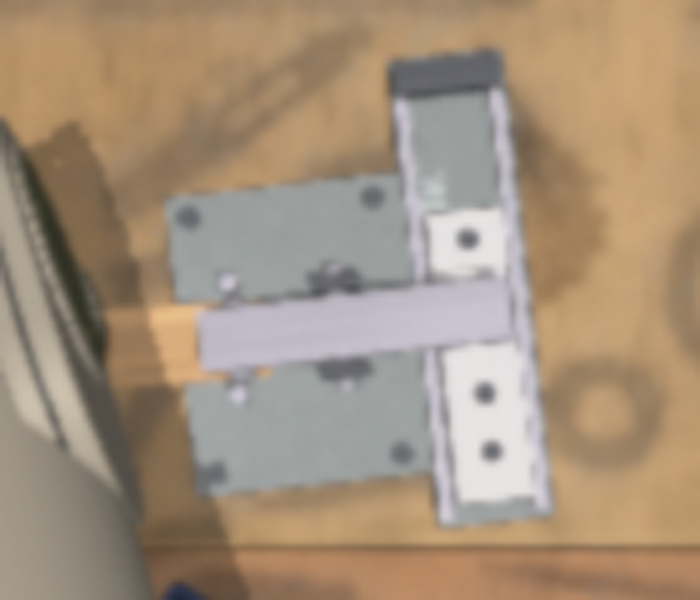

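Call:
jog_arm(steps=[0,0,-0.006,0,-0.07,0,0,-0.012,0,-0.14,0,0,-0.017,0,-0.19,0,0,-0.02,0,-0.22,0,0,-0.02,0,-0.22,0,0.001,-0.016,0,-0.18,0,0.002,-0.012,0,-0.14,0,0.003,-0.006,0,-0.07,0,0.004,0,0,0,0,0.004,0,0,0])

```text
clock: 9.3
position: [0.5411, 0.2352, 0.0711]
ee_rot: [0.667, 0.745, -0.001, -0.0]
ft_force: [-2.4, -1.1, 10.3]
grip_width: 0.196
```

Call:
jog_arm(steps=[0,0,0.006,0,0.07,0,0,0.012,0,0.14,0,0,0.017,0,0.19,0,0,0.02,0,0.22,0,0,0.02,0,0.22,0,0.001,0.016,0,0.18,0,0.002,0.012,0,0.14,0,0.003,0.006,0,0.07,0,0.004,0,0,0,0,0.004,0,0,0])

```text
clock: 10.3
position: [0.5409, 0.2383, 0.0714]
ee_rot: [0.665, 0.747, -0.001, 0.0]
ft_force: [0.2, -3.0, 9.5]
grip_width: 0.195
```

Run:
```python
from h import *
st();im,d=manip.camera("top");cv2.imwrite("pics/t5.png",cv2.resize(im[130:250,260:400,::-1],None,fx=5,fy=5,interpolation=cv2.INTER_CUBIC))
```

```text
10.3 [0.5409 0.2383 0.0714] jawyaw 0.116 F [ 0.2 -3.   9.5] w 0.195
```

View pics/t5.png

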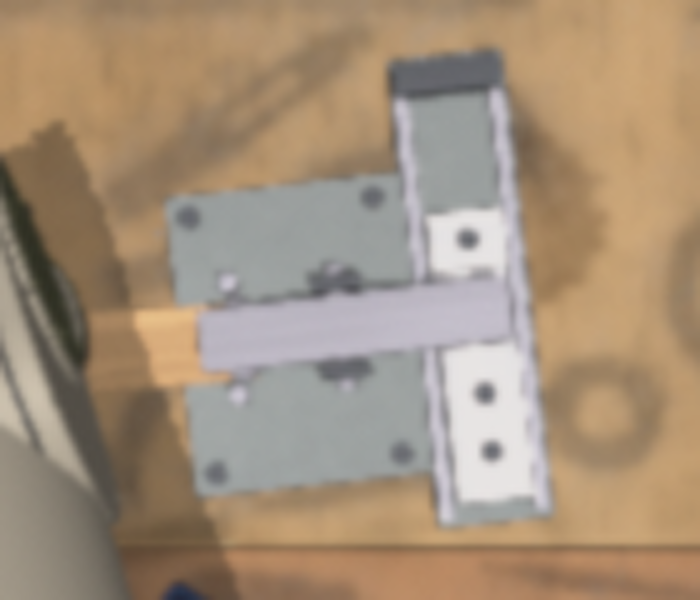

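Call:
jog_arm(steps=[0,0,-0.006,0,-0.065,0,0,-0.012,0,-0.13,0,0,-0.017,0,-0.17,0,0,-0.02,0,-0.2,0,0,-0.02,0,-0.2,0,0.001,-0.016,0,-0.16,0,0.002,-0.012,0,-0.13,0,0.003,-0.006,0,-0.065,0,0.004,0,0,0,0,0.004,0,0,0])

```text
clock: 11.35
position: [0.5402, 0.2427, 0.0709]
ee_rot: [0.667, 0.745, -0.001, -0.0]
ft_force: [-1.6, -1.7, 9.2]
grip_width: 0.194
```

Call:
jog_arm(steps=[0,0,0.006,0,0.065,0,0,0.012,0,0.13,0,0,0.017,0,0.17,0,0,0.02,0,0.2,0,0,0.02,0,0.2,0,0.001,0.016,0,0.16,0,0.002,0.012,0,0.13,0,0.003,0.006,0,0.065,0,0.004,0,0,0,0,0.004,0,0,0])

```text
clock: 12.35
position: [0.54, 0.2456, 0.0711]
ee_rot: [0.665, 0.747, -0.001, 0.001]
ft_force: [1.1, -3.8, 5.8]
grip_width: 0.202
```

Run:
```python
from h import *
st();im,d=manip.camera("side");cv2.imwrite("pics/s6.png",cv2.resize(im[155:265,225:400,::-1],None,fx=4.5,fy=4.5,interpolation=cv2.INTER_CUBIC))
```

```text
12.35 [0.54   0.2456 0.0711] jawyaw 0.115 F [ 1.1 -3.8  5.8] w 0.202
```

View pics/s6.png

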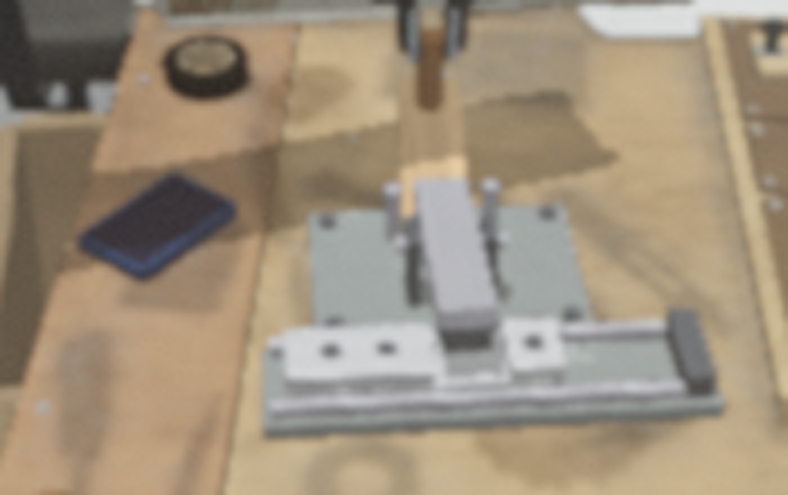

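Call:
jog_arm(steps=[0,0,-0.006,0,-0.065,0,0,-0.012,0,-0.13,0,0,-0.017,0,-0.17,0,0,-0.02,0,-0.2,0,0,-0.02,0,-0.2,0,0.001,-0.016,0,-0.16,0,0.002,-0.012,0,-0.13,0,0.003,-0.006,0,-0.065,0,0.004,0,0,0,0,0.004,0,0,0])

```text
clock: 13.4
position: [0.539, 0.2512, 0.07]
ee_rot: [0.666, 0.746, -0.001, -0.0]
ft_force: [-0.0, 0.0, -0.1]
grip_width: 0.197
```

Call:
jog_arm(steps=[0,0,0.006,0,0.065,0,0,0.012,0,0.13,0,0,0.017,0,0.17,0,0,0.02,0,0.2,0,0,0.02,0,0.2,0,0.001,0.016,0,0.16,0,0.002,0.012,0,0.13,0,0.003,0.006,0,0.065,0,0.004,0,0,0,0,0.004,0,0,0])

```text
clock: 14.4
position: [0.5381, 0.2556, 0.0711]
ee_rot: [0.664, 0.748, -0.0, -0.0]
ft_force: [0.4, -0.5, -1.1]
grip_width: 0.197
```

Run:
```python
from h import *
st();im,d=manip.camera("side");cv2.imwrite("pics/s7.png",cv2.resize(im[155:265,225:400,::-1],None,fx=4.5,fy=4.5,interpolation=cv2.INTER_CUBIC))
```

```text
14.4 [0.5381 0.2556 0.0711] jawyaw 0.12 F [ 0.4 -0.5 -1.1] w 0.197
```

View pics/s7.png

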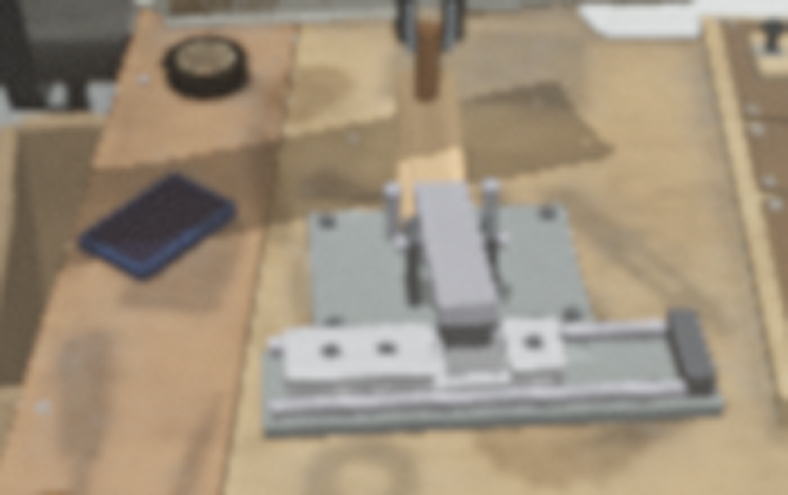

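Call:
jog_arm(steps=[0,0.01,0,0,0,0,0.02,0,0,0,0,0.03,0,0,0,0,0.04,0,0,0,0,0.05,0,0,0,0,0.06,0,0,0,0,0.07,0,0,0,0,0.07,0,0.005,0,0,0.07,0,0.01,0,0,0.07,0,0.011,0], grip_force=40)

```text
clock: 15.45
position: [0.5308, 0.3248, 0.06]
ee_rot: [0.665, 0.747, 0.0, -0.0]
ft_force: [-3.3, 0.6, 5.1]
grip_width: 0.185
```

Run:
```python
from h import *
st();im,d=manip.camera("side");cv2.imwrite("pics/s8.png",cv2.resize(im[125:265,225:400,::-1],None,fx=4.2,fy=4.2,interpolation=cv2.INTER_CUBIC))
```

```text
15.45 [0.5308 0.3248 0.06  ] jawyaw 0.117 F [-3.3  0.6  5.1] w 0.185
```

View pics/s8.png

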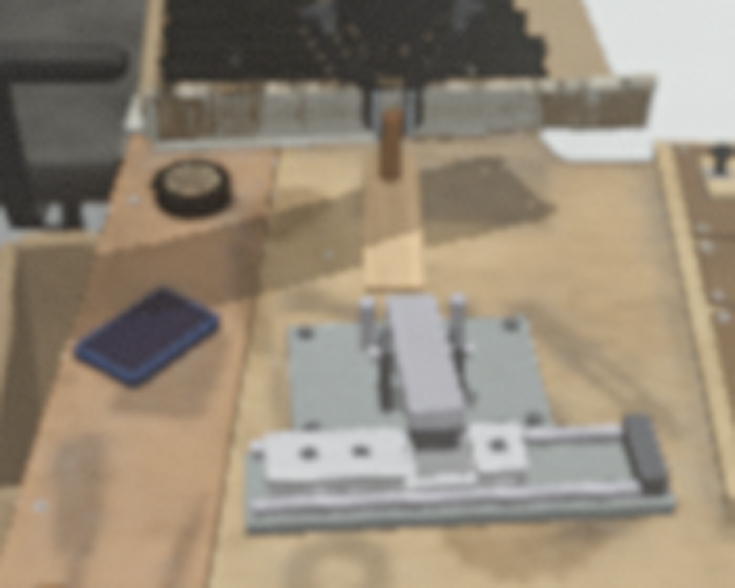

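Call:
jog_arm(steps=[0.06,0,0,0,0,0.06,0,0,0,0,0.06,0,0,0,0,0.06,0,0,0,0,0.06,0,0,-0.02,0,0.06,0,0,-0.05,0,0.06,0,0,-0.08,0,0.06,0,0,-0.11,0,0.06,0,0,-0.13,0,0.06,0,0,-0.13,0])

```text
clock: 16.5
position: [0.5322, 0.3257, 0.1936]
ee_rot: [0.665, 0.747, 0.003, 0.0]
ft_force: [0.2, -0.6, -0.4]
grip_width: 0.7
```

Run:
```python
from h import *
st();o=manip.get_obs();print(np.round(o["joint_pos"],2))
c=manip.calibration("wrist");T=np.array(c["world_to_cam"]);cc=-T[:3,:3].T@T[:3,3];print("cam in tool",tool(o).T@(cc-o["position"]))
th=.113;R=np.array([[np.cos(th),-np.sin(th)],[np.sin(th),np.cos(th)]]);t=np.array([.5566,.0908])
for f in((-.135,-.07),(-.111,-.07),(-.044,-.07)): 
    w=R@np.array(f)+t;print(f,w); rel([((*w,.19),-1.458)])
im,d=manip.camera("wrist");cv2.imwrite("pics/w9.png",im[...,::-1])
```

```text
16.5 [0.5322 0.3257 0.1936] jawyaw 0.117 F [ 0.2 -0.6 -0.4] w 0.7
[-0.9   0.35  0.35  1.53 -0.12  1.28 -0.41]
cam in tool [ 0.08435214  0.00087786 -0.15235747]
(-0.135, -0.07) [0.43035417 0.00602388]
[-0.3056 -0.1384  0.0021] twist -1.567
(-0.111, -0.07) [0.4542011  0.00873012]
[-0.3057 -0.1144  0.0022] twist -1.567
(-0.044, -0.07) [0.5207738  0.01628501]
[-0.306  -0.0474  0.0025] twist -1.567
```

View pics/w9.png

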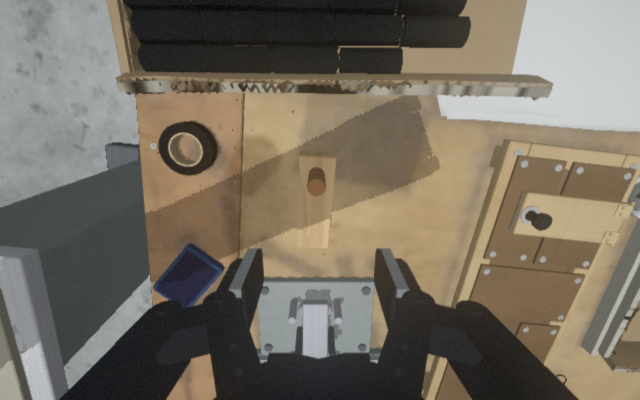

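Call:
jog_arm(steps=[0.0,-0.03,-0.014,0,0.14,0.0,-0.06,-0.028,0,0.28,0.0,-0.09,-0.042,0,0.42,0.0,-0.12,-0.055,0,0.56,0.0,-0.15,-0.069,0,0.7,0.0,-0.18,-0.083,0,0.84,0.0,-0.21,-0.097,0,0.98,0.0,-0.24,-0.11,0,1.12,0.0,-0.27,-0.124,0,1.26,0.0,-0.3,-0.138,0,1.4])

```text
clock: 17.55
position: [0.4276, 0.0097, 0.1891]
ee_rot: [0.99, 0.141, -0.001, 0.0]
ft_force: [-0.3, 0.2, 0.2]
grip_width: 0.002
```

Run:
```python
from h import *
st();rel([((.4303,.006,.11),-1.458)])
im,d=manip.camera("top");cv2.imwrite("pics/t9.png",cv2.resize(im[130:290,220:400,::-1],None,fx=3.6,fy=3.6,interpolation=cv2.INTER_CUBIC))
```

```text
17.55 [0.4276 0.0097 0.1891] jawyaw -1.288 F [-0.3  0.2  0.2] w 0.002
[0.0017 0.0043 0.0791] twist 0.17
```

View pics/t9.png

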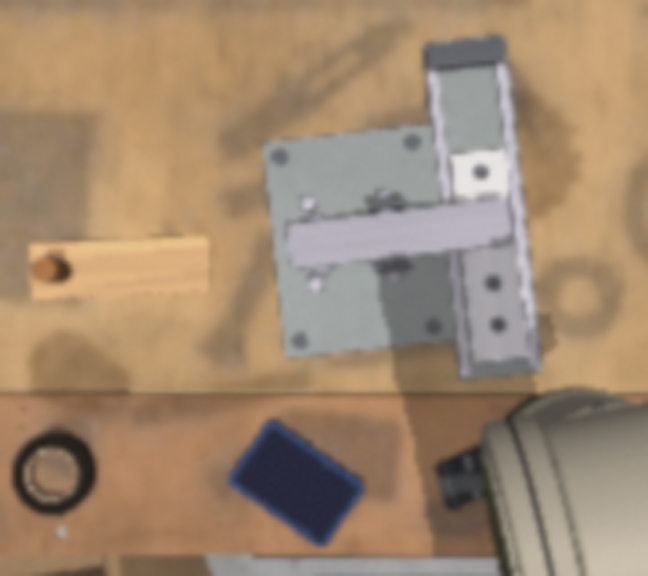

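Call:
jog_arm(steps=[0,0,0.004,0.02,0.1,0,0.0017,0.0043,0.05,0.17,0,0.0017,0.0043,0.08,0.17,0,0.0017,0.0043,0.11,0.17,0,0.0017,0.0043,0.13,0.17,0,0.0017,0.0043,0.14,0.17,0,0.0017,0.0043,0.149,0.17,0,0.0017,0.0043,0.149,0.17,0,0.0017,0.0043,0.149,0.17,0,0.0017,0.0043,0.149,0.17])

```text
clock: 18.6
position: [0.4322, 0.0075, 0.0418]
ee_rot: [0.998, 0.059, 0.001, -0.0]
ft_force: [0.0, 0.4, -0.2]
grip_width: 0.002
```

Run:
```python
from h import *
st();rel([((.4542,.0087,.039),-1.458),((.5208,.0163,.039),-1.458)])
im,d=manip.camera("side");cv2.imwrite("pics/s10.png",cv2.resize(im[125:265,225:400,::-1],None,fx=4.2,fy=4.2,interpolation=cv2.INTER_CUBIC))
```

```text
18.6 [0.4322 0.0075 0.0418] jawyaw -1.453 F [ 0.   0.4 -0.2] w 0.002
[0.022  0.0014 0.0029] twist 0.005
[0.089  0.0017 0.003 ] twist 0.005
```

View pics/s10.png

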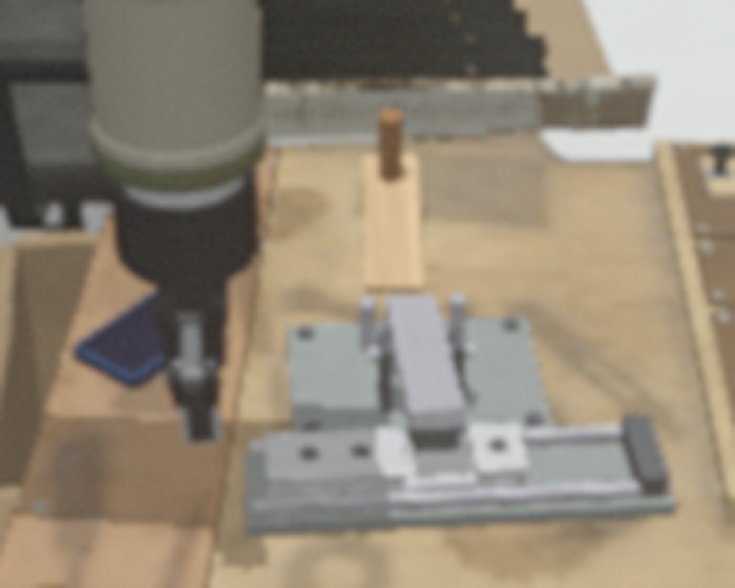

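Run:
```python
from h import *
c=manip.calibration("side")
for P in((.4322,.0075,.0248),(.4542+.011,.0099,.023),(.4542+.011,.0099,.034)):
    print(P,(proj(c,P)-[225,125])*4.2)
```

```text
(0.4322, 0.0075, 0.0248) [199.90972428 467.99384531]
(0.4652, 0.0099, 0.023) [257.53624707 469.21651954]
(0.4652, 0.0099, 0.034) [256.9036102  454.90683161]
```

Run:
```python
from h import *
im,d=manip.camera("side");c=manip.calibration("side");cv2.imwrite("pics/s11.png",cv2.resize(im[190:270,240:320,::-1],None,fx=7,fy=7,interpolation=cv2.INTER_NEAREST))
K=np.array(c["mtx"]);T=np.array(c["world_to_cam"])
for r in range(206,246,2):
    z=d[r,272]; p=T[:3,:3].T@(np.linalg.inv(K)@[272*z,r*z,z]-T[:3,3]); print(r,np.round(p,3),im[r,272])
```

```text
206 [ 0.443 -0.038  0.153] [105 106 106]
208 [ 0.444 -0.041  0.15 ] [105 107 107]
210 [ 0.444 -0.043  0.146] [105 106 106]
212 [ 0.444 -0.049  0.145] [117 118 119]
214 [ 0.445 -0.052  0.142] [118 120 121]
216 [ 0.444 -0.053  0.138] [79 77 75]
218 [ 0.442 -0.04   0.121] [63 59 56]
220 [ 0.439 -0.024  0.102] [60 54 51]
222 [ 0.435 -0.004  0.08 ] [61 54 52]
224 [ 0.435 -0.006  0.076] [62 58 54]
226 [ 0.435 -0.005  0.069] [62 57 53]
228 [ 0.434 -0.006  0.063] [60 55 51]
230 [0.433 0.001 0.051] [111  99  89]
232 [ 0.423  0.055 -0.003] [143 117  90]
234 [ 0.424  0.048 -0.003] [143 116  89]
236 [ 0.426  0.038 -0.001] [143 117  89]
238 [ 0.427  0.029 -0.   ] [142 116  90]
240 [0.428 0.021 0.   ] [141 116  89]
242 [ 0.428  0.015 -0.001] [135 112  87]
244 [ 0.429  0.008 -0.   ] [132 108  85]
```

View pics/s11.png

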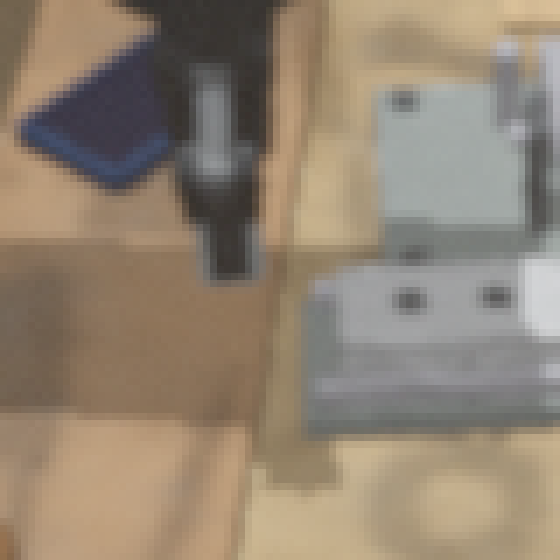

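Call:
jog_arm(steps=[0,0,0.001,0.005,0,0,0,0.001,0.01,0,0,0,0.001,0.015,0,0,0,0.001,0.015,0,0,0,0.001,0.015,0,0,0,0.001,0.015,0,0,0,0.001,0.015,0,0,0,0.001,0.015,0,0,0,0.001,0.015,0,0,0,0.001,0.015,0])

```text
clock: 19.7
position: [0.4317, 0.0063, 0.0262]
ee_rot: [0.998, 0.059, 0.0, -0.0]
ft_force: [-0.0, 0.2, 0.6]
grip_width: -0.002
```

Run:
```python
from h import *
st()
im,d=manip.camera("side");c=manip.calibration("side");cv2.imwrite("pics/s12.png",cv2.resize(im[190:270,240:320,::-1],None,fx=7,fy=7,interpolation=cv2.INTER_NEAREST))
K=np.array(c["mtx"]);T=np.array(c["world_to_cam"])
for r in range(222,240,1):
    z=d[r,273]; p=T[:3,:3].T@(np.linalg.inv(K)@[273*z,r*z,z]-T[:3,3]); print(r,np.round(p,3),im[r,273])
w,_=manip.camera("wrist");cv2.imwrite("pics/w12.png",w[...,::-1])
c=manip.calibration("wrist");print(proj(c,[.459,.009,.034]),proj(c,manip.get_obs()["position"]))
```

```text
19.7 [0.4317 0.0063 0.0262] jawyaw -1.453 F [-0.   0.2  0.6] w -0.002
222 [ 0.446 -0.054  0.122] [69 66 64]
223 [ 0.445 -0.047  0.114] [64 60 56]
224 [ 0.444 -0.042  0.106] [61 56 53]
225 [ 0.443 -0.039  0.101] [60 55 50]
226 [ 0.441 -0.026  0.086] [60 55 50]
227 [ 0.437 -0.005  0.066] [58 53 50]
228 [ 0.437 -0.005  0.062] [61 56 52]
229 [ 0.437 -0.008  0.062] [61 56 51]
230 [ 0.437 -0.008  0.059] [62 57 52]
231 [ 0.436 -0.006  0.054] [61 56 51]
232 [ 0.436 -0.002  0.048] [61 57 52]
233 [ 0.436 -0.004  0.046] [58 54 50]
234 [ 0.436 -0.006  0.045] [68 65 61]
235 [ 0.435 -0.001  0.037] [100  90  81]
236 [ 0.428  0.04  -0.003] [132 112  91]
237 [ 0.428  0.035 -0.002] [142 118  92]
238 [0.429 0.028 0.001] [143 116  89]
239 [ 0.43   0.026 -0.001] [142 117  91]
[318.41015718 212.44711028] [317.47791794 250.79904652]
```

View pics/s12.png

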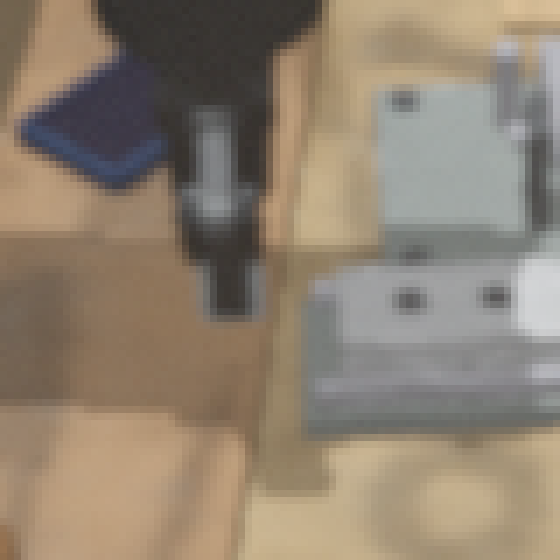

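View pics/w12.png

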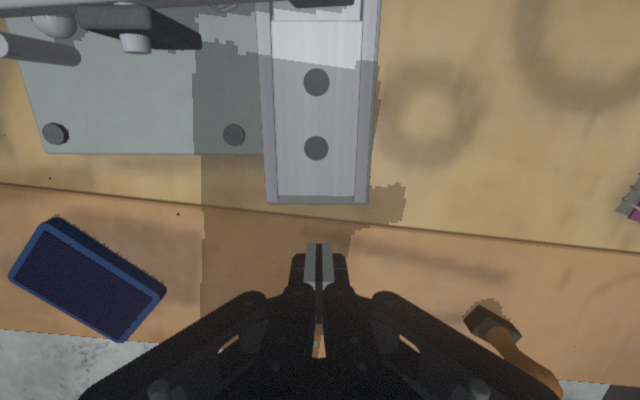

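Call:
jog_arm(steps=[0,0,0,0.003,0,0,0,0,0.005,0,0,0,0,0.007,0,0,0,0,0.008,0,0,0,0,0.009,0,0,0,0,0.01,0,0,0,0,0.011,0,0,0,0,0.012,0,0,0,0,0.012,0,0,0,0,0.012,0])

```text
clock: 20.8
position: [0.4317, 0.0063, 0.0141]
ee_rot: [0.998, 0.059, 0.0, -0.0]
ft_force: [-0.1, -0.2, -1.1]
grip_width: 0.0
```

Run:
```python
from h import *
st()
im,d=manip.camera("side");c=manip.calibration("side");cv2.imwrite("pics/s13.png",cv2.resize(im[190:270,240:320,::-1],None,fx=7,fy=7,interpolation=cv2.INTER_NEAREST))
```

```text
20.8 [0.4317 0.0063 0.0141] jawyaw -1.453 F [-0.1 -0.2 -1.1] w 0.0
```

View pics/s13.png

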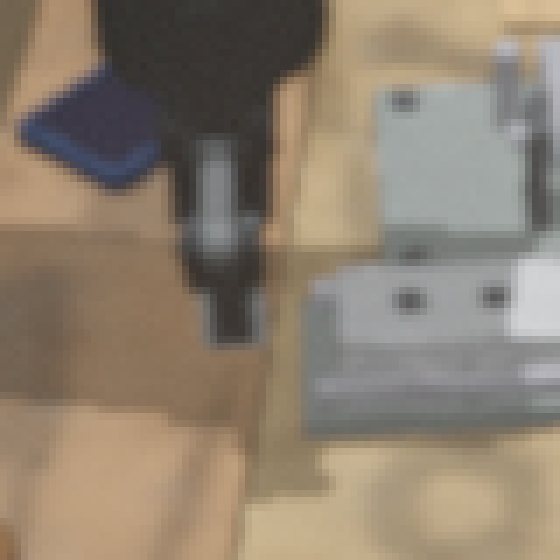

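Run:
```python
from h import *
im,d=manip.camera("side");c=manip.calibration("side");print(im.mean())
K=np.array(c["mtx"]);T=np.array(c["world_to_cam"])
v,u=np.mgrid[:400,:640];P=np.stack([(u-K[0,2])/K[0,0]*d,(v-K[1,2])/K[1,1]*d,d],-1)-T[:3,3];W=P@T[:3,:3]
p=np.array(manip.get_obs()["position"]);th=.113
x=(W[...,0]-p[0])*np.cos(th)+(W[...,1]-p[1])*np.sin(th);y=-(W[...,0]-p[0])*np.sin(th)+(W[...,1]-p[1])*np.cos(th)
m=(d>0)&(abs(x)<.07)&(abs(y)<.08)&(W[...,2]>.015)&(W[...,2]<.2)&(u<285)
z=W[...,2]
for a in np.arange(.015,.2,.01):
    s=m&(z>=a)&(z<a+.01)
    if s.sum(): print(round(a,3),s.sum(),"x",x[s].min().round(3),x[s].max().round(3),"y",y[s].min().round(3),y[s].max().round(3))
```

```text
125.77383203125
0.015 5 x -0.006 0.006 y -0.007 -0.005
0.025 19 x -0.008 0.012 y -0.015 -0.006
0.035 27 x -0.007 0.012 y -0.017 -0.006
0.045 21 x -0.007 0.012 y -0.016 -0.007
0.055 1 x 0.006 0.006 y -0.015 -0.015
0.065 15 x -0.009 0.016 y -0.035 -0.005
0.075 8 x -0.008 0.014 y -0.043 -0.016
0.085 47 x -0.015 0.019 y -0.051 0.006
0.095 27 x -0.015 0.017 y -0.059 -0.014
0.105 85 x -0.016 0.02 y -0.064 0.02
0.115 83 x -0.017 0.02 y -0.062 0.007
0.125 78 x -0.017 0.021 y -0.046 -0.013
0.135 44 x -0.007 0.012 y -0.042 -0.029
0.145 49 x -0.03 0.033 y -0.04 -0.019
0.155 121 x -0.035 0.033 y -0.04 -0.006
0.165 120 x -0.034 0.033 y -0.04 -0.013
0.175 124 x -0.033 0.034 y -0.04 -0.015
0.185 142 x -0.035 0.034 y -0.039 -0.01
0.195 109 x -0.034 0.034 y -0.039 -0.003
```

Call:
jog_arm(steps=[0,0.01,0,0,0,0,0.018,0,0,0,0,0.022,0,0,0,0,0.026,0,0,0,0,0.031,0,0,0,0,0.036,0,0,0,0,0.042,0,0,0,0,0.048,0,0,0,0,0.054,0,0,0,0,0.06,0,0,0])

```text
clock: 21.9
position: [0.4918, 0.0135, 0.0141]
ee_rot: [0.998, 0.059, 0.0, -0.0]
ft_force: [-1.2, -0.1, -0.6]
grip_width: -0.001
```

Run:
```python
from h import *
st();rel([((.5208,.0163,.0141),-1.458)])
im,d=manip.camera("side");c=manip.calibration("side");cv2.imwrite("pics/s14.png",cv2.resize(im[180:270,240:360,::-1],None,fx=6,fy=6,interpolation=cv2.INTER_CUBIC))
```

```text
21.9 [0.4918 0.0135 0.0141] jawyaw -1.453 F [-1.2 -0.1 -0.6] w -0.001
[ 0.0291  0.0006 -0.    ] twist 0.005
```

View pics/s14.png

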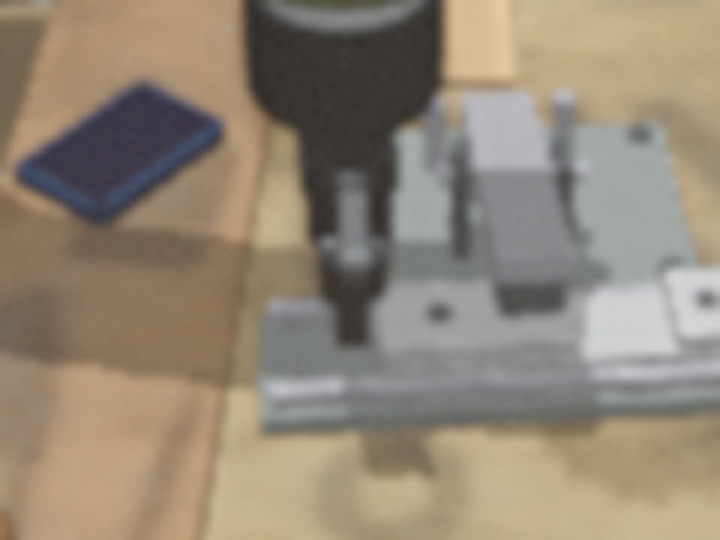

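Pushing well (bar sliding, fixture still). Continue to about 1–2 mm short.

Call:
jog_arm(steps=[0,0.005,0,0,0,0,0.01,0,0,0,0,0.014,0,0,0,0,0.018,0,0,0,0,0.021,0,0,0,0,0.023,0,0,0,0,0.025,0,0,0,0,0.026,0,0,0,0,0.027,0,0,0,0,0.027,0,0,0])

```text
clock: 22.95
position: [0.5183, 0.0166, 0.0141]
ee_rot: [0.998, 0.059, 0.0, -0.0]
ft_force: [-1.1, -0.7, -0.3]
grip_width: -0.002
```

Run:
```python
from h import *
st()
im,d=manip.camera("top");c=manip.calibration("side");cv2.imwrite("pics/t15.png",cv2.resize(im[130:250,260:400,::-1],None,fx=5,fy=5,interpolation=cv2.INTER_CUBIC))
```

```text
22.95 [0.5183 0.0166 0.0141] jawyaw -1.453 F [-1.1 -0.7 -0.3] w -0.002
```

View pics/t15.png

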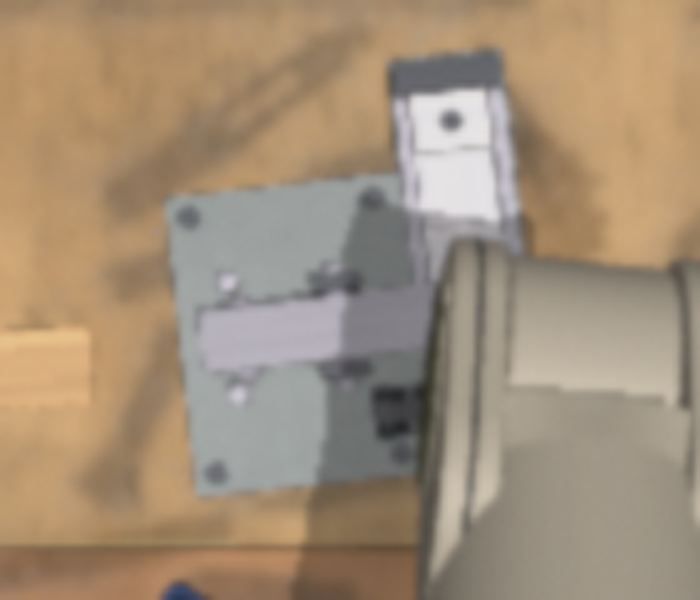

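Call:
jog_arm(steps=[0,0.0005,0,0,0,0,0.001,0,0,0,0,0.0012,0,0,0,0,0.0015,0,0,0,0,0.0017,0,0,0,0,0.002,0,0,0,0,0.002,0,0,0,0,0.002,0,0,0,0,0.002,0,0,0,0,0.002,0,0,0])

```text
clock: 24.0
position: [0.5195, 0.0167, 0.014]
ee_rot: [0.998, 0.059, -0.001, -0.0]
ft_force: [-6.3, -0.4, 4.7]
grip_width: 0.001
```

Call:
jog_arm(steps=[0,0.0005,0,0,0,0,0.001,0,0,0,0,0.001,0,0,0,0,0.001,0,0,0,0,0.001,0,0,0,0,0.001,0,0,0,0,0.001,0,0,0,0,0.001,0,0,0,0,0.001,0,0,0,0,0.001,0,0,0])

```text
clock: 25.0
position: [0.5195, 0.0167, 0.0138]
ee_rot: [0.998, 0.059, -0.002, -0.0]
ft_force: [-10.1, 0.3, 6.3]
grip_width: 0.0
```

Position stalls while force rises to 10 N: the bar is against the stop. Back off along −x, then up.

Call:
jog_arm(steps=[0,-0.005,0,0,0,0,-0.015,0,0,0,0,-0.03,0,0,0,0,-0.05,0,0,0,0,-0.07,0,0,0,0,-0.085,0,-0.02,0,0,-0.09,0,-0.06,0,0,-0.09,0,-0.1,0,0,-0.09,0,-0.14,0,0,-0.09,0,-0.16,0])

```text
clock: 26.0
position: [0.4327, 0.0064, 0.1773]
ee_rot: [0.998, 0.059, 0.003, -0.001]
ft_force: [0.2, 0.6, -0.7]
grip_width: 0.001
```

Run:
```python
from h import *
st()
for n in("top","side"):
    im,d=manip.camera(n);a=im[130:290,220:400] if n=="top" else im[125:265,225:400];cv2.imwrite(f"pics/f_{n}.png",cv2.resize(a[...,::-1],None,fx=3.6,fy=3.6,interpolation=cv2.INTER_CUBIC))
im,d=manip.camera("wrist");cv2.imwrite("pics/f_w.png",im[...,::-1])
```

```text
26.0 [0.4327 0.0064 0.1773] jawyaw -1.453 F [ 0.2  0.6 -0.7] w 0.001
```

View pics/f_top.png

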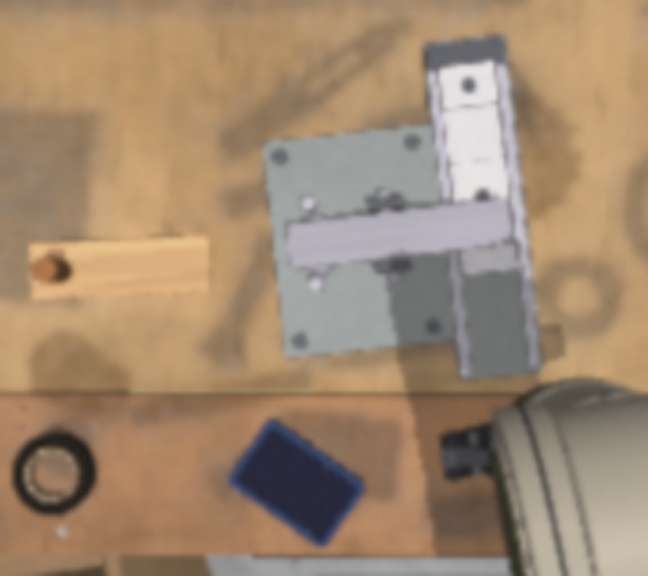

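View pics/f_side.png

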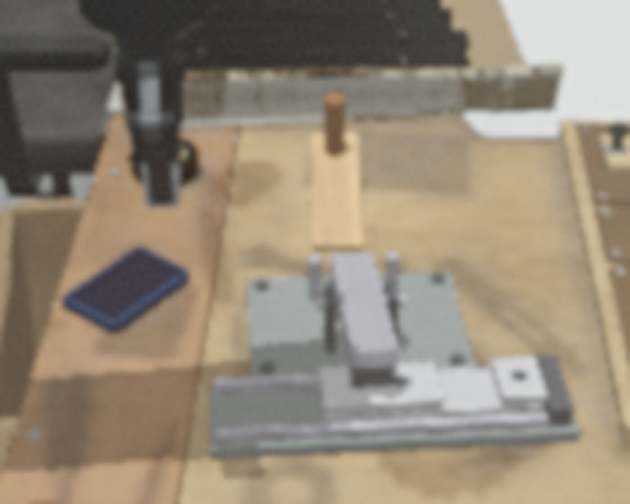

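View pics/f_w.png

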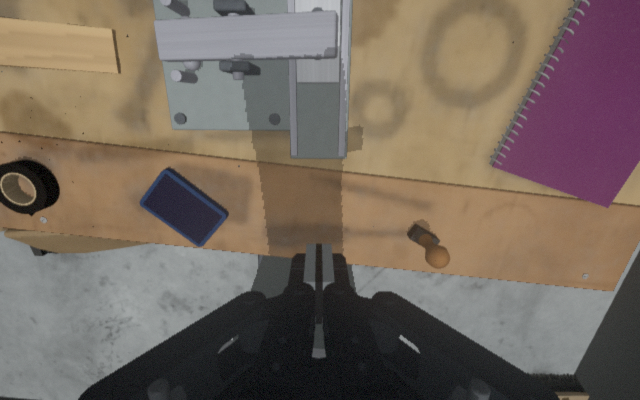

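```bash
python3 -c "
from workcell import manip
print(manip.hand_in())"
```

```text
the job is handed in; nothing more can be done
None
```

The job is done and handed in at about 26 s of the 64 s allowed. The wedge is out, the strap is open and the bar is home against the end stop.

**What I did**
- **Wedge:** I held the post with a light grip and rocked it about 20 mm to one side and then the other, nine times. I followed the 3–5 mm it crept out each time until the force dropped to zero and the strap sprang open. I then slid the wedge off the plate, set it flat on the bench and let go.
- **Bar:** I pushed it along its bed with the shut fingers. It stopped moving while the push rose from 6 to 10 N, so it was against the stop. I then backed off and lifted clear.

**Last checks**
- The pictures show the bar meeting the stop, the strap toe raised, and the wedge on the bench with a clear gap to the fixture. The tape, ink pad and stamp look untouched.
- The fixture's corners and stop are at the same image positions as at the start.
- The robot was touching nothing when I handed in.

**One disagreement:** the interface says the fingertips stand 17 mm ahead of the TCP, but with the gripper shut they sat about 9 mm behind it. Both cameras showed this. Lowering the fingers over bare bench until the stated tip was 3 mm below the surface met no contact. I set the pushing height from what I saw.

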